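Unlock the titration riser and hold its funnel board out over the beaker

ROBOT

A 6-joint arm with a two-finger parallel gripper is mounted at the origin on the work surface. World frame = base frame: x ahead of the robot, y to its left, z up, the work surface at z = 0. Lengths are in m, angles in rad, forces in N, time in s.
With the tool pointing down it reaches from about 0.4 to 0.825 m from the base axis. Payload 7 kg.
Tool frame: the origin (TCP) lies at the very end of the fingers, on their centre line; the grasp point (between the pads) lies env.hold_point_z behind it (env.hold_point_z is the distance from the TCP to the grasp point, in m); z points along the fingers, y is the line along which they close (so a half turn about z gives the same grasp; the last joint's range is limited). The gripper opens to 88 mm and grips with 3 to 60 N. Pads are 19 mm wide; open, the fingers measure 130 mm over their backs; the gripper's body (78 mm by 193 mm) begins 47 mm behind the grasp point.
Start: joints at [-1.024, 0.359, 0.012, 0, -1.224, -0.288], TCP at [0.173, -0.653, 0.227] pointing down, gripper open.
Joint ranges: [-3.07, 3.07], [-1.43, 2.12], [-1.02, 1.25], [-3.03, 1.67], [-3.05, -0], [-3.03, 3.03]. Speed limits (rad/s): [2.39, 2.39, 3.01, 3.14, 3.14, 3.14].

INTERFACE

Orientations are given as a 3x3 rotation matrix whose columns are the frame's x, y, z axes.
In Python, from workcell import env gives the robot as it stands. The module is installed in compiled form; this text tells all that it offers.
- The arm moves only by the tool jog_arm, never from a script. Its argument "commands" is a list of rows, each an object of numbers: "dx", "dy", "dz": the shift along the tool's x, y, z in m; "wx", "wy", "wz": the turn, a rotation vector about the tool's x, y, z in rad. A call has 1 to 8 rows; each row is the pose to reach, as a shift and turn from the pose commanded when the call began, along the tool's axes at that moment; what a row does not reach only later rows make up. A row lasts 1/10 s, in which the tool goes at most 50 mm and 8.59 degrees, less where a joint would pass 70% of its speed; a pose out of reach is approached as far as the arm can. A call with a gripper value outside its range is refused whole. "gripper" is the finger opening in m, from 0 to 0.0876, set as the call begins (left out, the last holds). The fingers move at their own pace and stop on an object; the grip force is fixed at half the most. Time passes only in rows, so rows that repeat a pose let the fingers close. It gives the time, the measured TCP pose, the force, the opening and the grip force at its end, in the units of the state.
- env.read_state(): the state, without advancing time (a new reading comes with each control period).
- env.read_camera(name): name is "scene" or "top" or "wrist"; returns the picture (480x640x3 uint8, blue, green, red); there is no depth.
- env.camera_info(name): a dict with "fx", "fy", "cx", "cy" (pixels), "eye" and "rotation" of the camera in the world. Camera axes: x right, y up, looking along -z (the intrinsics and any distortion apply to the point x, -y, -z); pixel columns grow to the right and rows downward; lengths in m; the calibration is good to about 2 mm. The wrist camera is an equidistant fisheye: a pixel r from the principal point sees the ray r / f radians off the axis. A picture is of the moment at which its call begins: read the wrist's pose just before it. camera_info takes no time and is no camera call; for the wrist camera it gives the pose at the moment of the call.
- env.job_done(): hands the job in; it is judged then, once.
The state is a dict: "clock": time; "joint_positions": joint angles; "joint_vel": joint speeds; "joint_torque": joint torques, N m; "tcp_pos": TCP position; "tool_rot": TCP orientation; "force": force on the tool from outside, world axes, zero at the start; "wrist_torque": the same for the moment, N m; "opening": opening from 0.0 (shut) to 1.0 (fully open); "finger_force": force on a finger pad.
Only numpy, scipy, OpenCV 4.12 (cv2) and the standard library are available. Lean on these libraries where they do the work, as an engineer would, in place of code of your own. Each camera call takes 0.05 s, during which the arm holds its last target. There are 200 camera calls.

TASK

Take the key out of the wooden block, push it fully into the lock on the riser and turn it anticlockwise (seen from above) as far as it goes, so that the latch swings clear of the board; leave the key in the lock. Only then slide the board out along its guides until the hole at its outer end is centred over the beaker. That far out the board overbalances by itself, so finish while still holding it there, level and resting on the riser; do not tip the board and do not shift the beaker or the bottles nearby.

Things in the scene. Friction and masses are not known exactly. Their poses are not given: they have to be found in the camera images.
- riser: grey steel riser fixed to the bench, 300 mm (x) x 126 mm (y), flat top 80 mm up. Origin under its centre at bench height, z up. The board slides out along +x, over the end edge at x = 150 mm, between two aluminium guide strips (10 mm high, at y = -53 and +53 mm, 3 mm play each side). Lock axis at x = 135, y = 90 mm; at the start its latch arm crosses the board's path.
- lock (a joint): turn of the lock cylinder and its latch arm, rad, grows anticlockwise seen from above. 0 to 0.25 at the start: arm (72 x 12 mm) in front of the board's end; stop at 1.5: arm points along the riser's +x, clear of the board. Friction about 0.06 N m, stays where left. The key has up to 0.2 rad play in the slot: the hand must turn a little more than the cylinder.
- lock_mouth (a point): centre of the key slot's mouth on top of the brass lock cylinder (46 mm diameter, top 114 mm above the bench); z up, turns with the cylinder. The slot opens upward, 17 mm long along this frame's x and 9 mm wide along y, 20 mm deep. The latch arm points along its x.
- key_bow (a point): centre of the steel key's flat bow, 32 mm wide (x), 9 mm thick (y), 28 mm high (z up). Below it an 8 mm neck, a 22 mm collar (underside 26 mm below this point) and a blade 14 (x) x 6 (y) x 18 mm long, foot rounded. Works either way round. Starts upright in the block, collar on the block; fully in the lock, the collar rests on its top and this point is 26 mm above lock_mouth. 70 g.
- key_tip (a point): centre of the foot of the key's blade, 44 mm below the bow's centre along the key's axis; z up, same axes as the bow. Key fully in: 18 mm below lock_mouth.
- key_block: fixed wooden block 85 x 55 mm, 30 mm high, with the slot (17 x 9 mm) that the key stands in. Origin under its centre, the slot runs along x.
- board_grip (a point): centre of the board's upright wooden grip rib, to be pinched across its 14 mm thickness (y): rib 40 mm long (x), 45 mm high, this point 24 mm above the board's upper face. z up, x points to the board's outer end. The rib is on the board's inner end.
- board_hole (a point): centre of the 34 mm hole near the board's outer end, at mid-thickness: 203 mm from board_grip along the board's x, 30 mm lower, 32 mm from the outer end. The wooden board, 260 x 90 x 12 mm, lies loose on the riser (underside 80 mm up), weighs 0.3 to 0.54 kg and would tip once its outer end is over about 140 mm beyond the riser's edge.
- board: the same board, origin at the centre of its underside, x to its outer end, z up.
- beaker: white plastic beaker, 64 mm rim diameter, 58 mm high, standing loose on the bench beyond the riser's +x end on the board's line. Origin at the centre of its underside; its rim ends 22 mm below the board's underside.
- reagent: brown reagent bottle, 52 mm diameter, 100 mm high, loose; bystander. Origin under its centre.
- dropper: small white dropper bottle, 32 mm diameter, 65 mm high, loose; bystander. Origin under its centre.
- jar: white jar with blue lid, 64 mm diameter, 75 mm high, loose; bystander. Origin under its centre.
Mind the look-alikes: they are no part of the job. Leave any blue or orange look-alike of the part that bears key_bow alone. Leave any black look-alike of the beaker alone.

How it is judged:
By the outcome, as a careful person would: the job done as asked, in the order asked, and still so for the second after the job is handed in, while the arm keeps its last pose, push and grip.
It also fails if it takes over 58 s, if anything falls off the work surface, if the arm or the gripper's body presses on something with over 40 N, if the wrist force passes 120 N, or if a joint passes its speed limit or range.

## Working session

There is one attempt and no reset: what is moved stays moved. The work goes in short steps, Python scripts to look and compute and a tool call to move; the robot and the scene stay as the last step left them, time stands still between calls to the robot, and variables do not carry over. Pictures are saved under pics/ and viewed, at most 10 in all, crops included, and the job is handed in when it is done.

Besides the shell and the picture viewer there is one more tool, called after "Request:" in YAML: its name, and indented under it one key for each argument. jog_arm: Moves the arm, as the interface text tells. Its arguments: {"type":"object","properties":{"commands":{"type":"array"},"gripper":{"type":"number"}},"required":["commands"]}

```bash
mkdir -p pics; python3 - <<'E'
from workcell import env
import cv2
print(env.hold_point_z)
s=env.read_state();print(s['tcp_pos'],s['tool_rot'],s['clock'])
for n in("scene","top"):
    print(n,env.camera_info(n)); cv2.imwrite(f"pics/{n}1.png",env.read_camera(n))
print(env.camera_info("wrist"))
E
```

```text
0.0188
[ 0.17259227 -0.65205852  0.22562713] [[-9.66727119e-01 -2.55809214e-01 -5.68251026e-04]
 [-2.55809800e-01  9.66725878e-01  1.55671901e-03]
 [ 1.51119905e-04  1.65028667e-03 -9.99998627e-01]] 0.0
scene {'fx': 598.4840442850696, 'fy': 598.4840442850696, 'cx': 327.14713538985524, 'cy': 250.46922553125475, 'eye': array([ 1.01703563, -0.43833415,  1.01595839]), 'rotation': array([[ 0.63713271, -0.66066462,  0.39696874],
       [ 0.77073595,  0.54965301, -0.32225405],
       [-0.00529321,  0.51127668,  0.85939987]])}
top {'fx': 507.3261456223262, 'fy': 507.3261456223262, 'cx': 319.5235181117747, 'cy': 245.4009859603198, 'eye': array([ 0.32872653, -0.0760573 ,  1.17206773]), 'rotation': array([[ 3.97962917e-02,  9.78533323e-01, -2.02209767e-01],
       [-9.99207782e-01,  3.89221355e-02, -8.29909369e-03],
       [-2.50503766e-04,  2.02379847e-01,  9.79307069e-01]])}
{'fx': 371.64829954431775, 'fy': 371.64829954431775, 'cx': 317.34890719357037, 'cy': 244.24359817767976, 'eye': array([ 0.10001482, -0.67163779,  0.38299627]), 'rotation': array([[-0.25686936, -0.92733688, -0.27214783],
       [ 0.96644558, -0.24617345, -0.07335916],
       [ 0.00103309, -0.28185979,  0.95945505]])}
```

View pics/scene1.png

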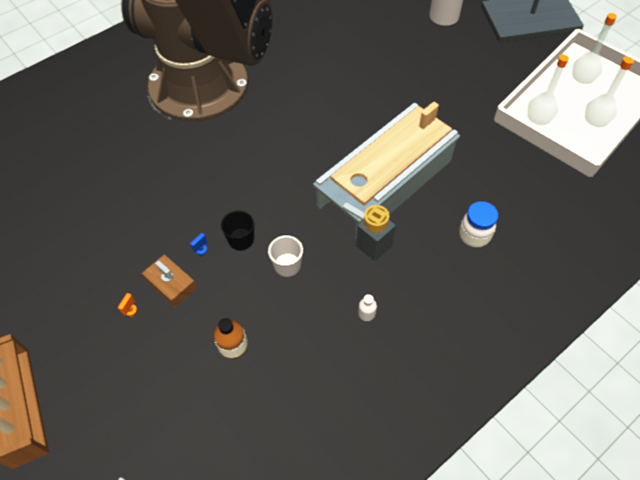

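View pics/top1.png

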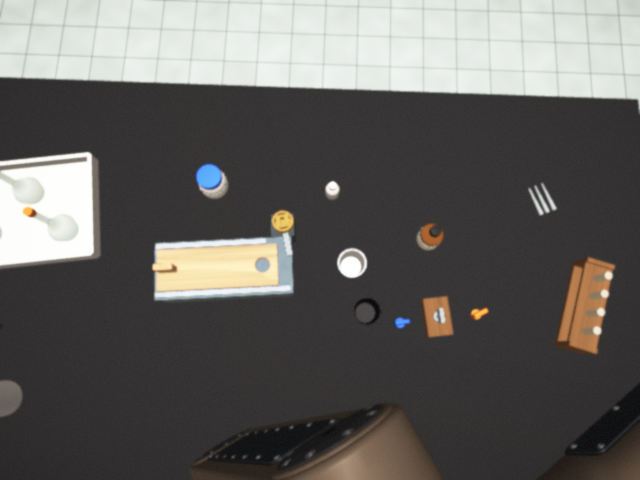

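The scene picture shows the key, grey, in the block at (165,272), with blue and orange look-alikes at (200,243) and (128,304). The lock is at (377,217), the board's grip at (429,115) and the white beaker at (286,256). In the top picture, the key is at (440,316), the lock at (283,221), the hole at (263,265), the grip at (163,267) and the beaker at (351,263). The riser's +x is about world -y.

```bash
cat > h.py <<'E'
from workcell import env
import cv2, numpy as np
def ray(n,px,ci=None):
    c=ci or env.camera_info(n); u,v=(px[0]-c['cx'])/c['fx'],(px[1]-c['cy'])/c['fy']
    if n=='wrist':
        r=np.hypot(u,v); k=np.sin(r)/r if r>1e-9 else 1; d=np.array([u*k,-v*k,-np.cos(r)])
    else: d=np.array([u,-v,-1.])
    d=c['rotation']@d; return c['eye'],d/np.linalg.norm(d)
def plane(n,px,z,ci=None):
    e,d=ray(n,px,ci); return e+d*(z-e[2])/d[2]
def tri(*rs):
    A=sum(np.eye(3)-np.outer(d,d) for e,d in rs); b=sum((np.eye(3)-np.outer(d,d))@e for e,d in rs)
    return np.linalg.solve(A,b)
def blobs(mask,mina=20):
    n,l,s,c=cv2.connectedComponentsWithStats(mask.astype(np.uint8)); 
    return [(l==i,s[i],c[i]) for i in range(1,n) if s[i][4]>=mina]
def rel(target):
    "world shift to TCP target, in tool axes"
    s=env.read_state(); return s['tool_rot'].T@(np.array(target)-s['tcp_pos'])
E
python3 - <<'E'
from h import *
np.set_printoptions(precision=4,suppress=True)
t=cv2.imread('pics/top1.png'); s=cv2.imread('pics/scene1.png')
for n,im in(('top',t),('scene',s)):
    h=cv2.cvtColor(im,cv2.COLOR_BGR2HSV); H,S,V=cv2.split(h)
    brass=(H>14)&(H<26)&(S>170)&(V>100)
    print(n,'brass',[(b[1],b[2]) for b in blobs(brass,60)])
    wood=(H>10)&(H<28)&(S>50)&(S<170)&(V>140)
    for m,st,c in blobs(wood,800):
        print('wood',st,cv2.minAreaRect(np.argwhere(m)[:,::-1].astype(np.float32)))
    blk=(H<13)&(S>100)&(V>50)
    print('blk',[(b[1],cv2.minAreaRect(np.argwhere(b[0])[:,::-1].astype(np.float32))) for b in blobs(blk,150)])
print('lock',plane('top',(283,221),.114),plane('scene',(377,217),.114),tri(ray('top',(283,221)),ray('scene',(377,217))))
print('hole',plane('top',(263,265),.092),plane('scene',(359,180),.092))
print('grip',plane('top',(163,267),.137),plane('scene',(429,109),.137))
print('key',plane('top',(440,316),.065),plane('scene',(165,268),.065))
print('beaker',plane('top',(352,262),.058),plane('scene',(286,250),.058))
E
```

```text
top brass [(array([472, 309,  15,  10,  73], dtype=int32), array([478.3288, 312.6301]))]
wood [ 152  244  126   48 4922] ((214.83010864257812, 267.2720947265625), (41.94194793701172, 125.66816711425781), 86.98721313476562)
wood [ 569  258   45   95 2264] ((590.7109375, 304.84033203125), (29.07716941833496, 91.93379974365234), 11.441043853759766)
wood [325 451  45  29 823] ((346.3305969238281, 471.5976257324219), (31.238588333129883, 39.33928298950195), 67.16634368896484)
blk [(array([421, 223,  23,  23, 210], dtype=int32), ((432.0, 234.0), (22.0, 22.0), 90.0))]
scene brass [(array([365, 218,  23,  15, 146], dtype=int32), array([375.1712, 226.2877])), (array([119, 294,  11,  15,  63], dtype=int32), array([124.127 , 300.9841]))]
wood [ 330  102  122  103 4898] ((393.5244140625, 152.78048706054688), (44.35334777832031, 130.40509033203125), 51.34019470214844)
wood [142 255  51  45 996] ((167.34506225585938, 276.626220703125), (42.166412353515625, 29.95737075805664), 42.709388732910156)
wood [   0  341   31  115 2512] ((14.999998092651367, 397.9999694824219), (29.999996185302734, 113.99998474121094), 0.0)
wood [ 18 352  27  93 883] ((30.32692527770996, 398.6346435546875), (94.33186340332031, 9.805806159973145), 78.69007110595703)
blk [(array([117, 293,  21,  25, 206], dtype=int32), ((128.87640380859375, 305.2977600097656), (19.185962677001953, 22.047958374023438), 32.0053825378418))]
lock [0.5976 0.0135 0.114 ] [0.6038 0.0143 0.114 ] [0.6002 0.0157 0.1078]
hole [0.5038 0.0532 0.092 ] [0.5075 0.0563 0.092 ]
grip [0.4841 0.2539 0.137 ] [0.4884 0.2551 0.137 ]
key [ 0.4117 -0.3336  0.065 ] [ 0.4176 -0.3323  0.065 ]
beaker [ 0.5239 -0.1404  0.058 ] [ 0.5247 -0.1374  0.058 ]
```

Request:
jog_arm:
  commands:
    - {"dx":-0.315,"dy":0.247}
    - {"dx":-0.315,"dy":0.247}
    - {"dx":-0.315,"dy":0.247}
    - {"dx":-0.315,"dy":0.247}
    - {"dx":-0.315,"dy":0.247}
    - {"dx":-0.315,"dy":0.247}
    - {"dx":-0.315,"dy":0.247}
    - {"dx":-0.315,"dy":0.247}

```text
validation failed for argument at $.co...
```

Request:
jog_arm:
  commands:
    - {"dx":0}
    - {"dx":0}
    - {"dx":0}
    - {"dx":0}

```text
validation failed for argument at $.co...
```

```bash
python3 - <<'E'
from h import *
import pickle
c=env.camera_info('wrist'); im=env.read_camera('wrist'); cv2.imwrite('pics/w1.png',im); pickle.dump(c,open('w1.pkl','wb'))
s=env.read_state();print(s['clock'],s['tcp_pos'],s['tool_rot'])
E
```

```text
0.15 [ 0.17260476 -0.65216386  0.22582678] [[-9.66714637e-01 -2.55856552e-01 -4.84215957e-04]
 [-2.55856963e-01  9.66713879e-01  1.22080616e-03]
 [ 1.55747031e-04  1.30406121e-03 -9.99999138e-01]]
```

View pics/w1.png

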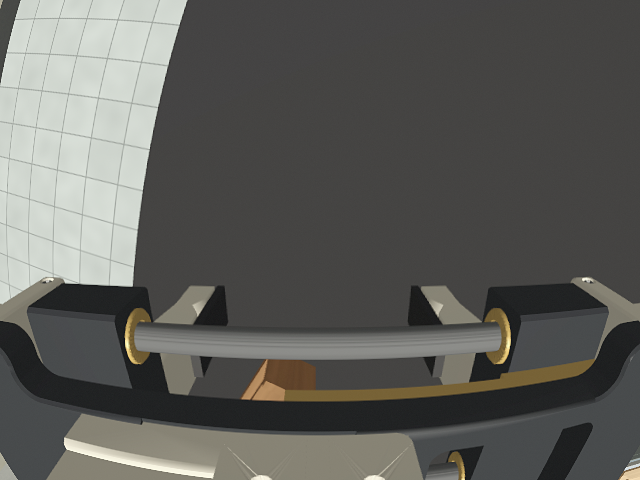

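The wrist picture shows only bare bench, with the fingertips near (200,290) and (430,290). A point below the TCP will show up near the centre. I'll repeat the move with all the row keys filled in.

Request:
jog_arm:
  commands:
    - {"dx":-0.315,"dy":0.247,"dz":0,"wx":0,"wy":0,"wz":0}
    - {"dx":-0.315,"dy":0.247,"dz":0,"wx":0,"wy":0,"wz":0}
    - {"dx":-0.315,"dy":0.247,"dz":0,"wx":0,"wy":0,"wz":0}
    - {"dx":-0.315,"dy":0.247,"dz":0,"wx":0,"wy":0,"wz":0}
    - {"dx":-0.315,"dy":0.247,"dz":0,"wx":0,"wy":0,"wz":0}
    - {"dx":-0.315,"dy":0.247,"dz":0,"wx":0,"wy":0,"wz":0}
    - {"dx":-0.315,"dy":0.247,"dz":0,"wx":0,"wy":0,"wz":0}
    - {"dx":-0.315,"dy":0.247,"dz":0,"wx":0,"wy":0,"wz":0}

```text
clock: 0.95
tcp_pos: [0.4146, -0.3315, 0.2266]
tool_rot: [[-0.967, -0.256, 0.0], [-0.256, 0.967, 0.0], [-0.0, -0.0, -1.0]]
force: [0.6, -0.1, 0.4]
opening: 1.002
finger_force: 0.0
```

Request:
jog_arm:
  commands:
    - {"dx":0,"dy":0,"dz":0,"wx":0,"wy":0,"wz":0}
    - {"dx":0,"dy":0,"dz":0,"wx":0,"wy":0,"wz":0}
    - {"dx":0,"dy":0,"dz":0,"wx":0,"wy":0,"wz":0}

```text
clock: 1.25
tcp_pos: [0.4134, -0.3336, 0.2264]
tool_rot: [[-0.967, -0.256, -0.0], [-0.256, 0.967, 0.0], [0.0, 0.0, -1.0]]
force: [1.0, -0.1, -0.2]
opening: 0.995
finger_force: 0.0
```

```bash
cat >> h.py <<'E'
import pickle
def snap(k):
    c=env.camera_info('wrist'); im=env.read_camera('wrist'); cv2.imwrite(f'pics/{k}.png',im); pickle.dump(c,open(f'{k}.pkl','wb'))
    s=env.read_state(); print(s['clock'],s['tcp_pos'].round(4),s['tool_rot'].round(3).tolist(),s['force'].round(1))
def ld(k): return cv2.imread(f'pics/{k}.png'),pickle.load(open(f'{k}.pkl','rb'))
E
python3 -c "
from h import *
snap('w2')"
```

```text
1.3 [ 0.4132 -0.334   0.2264] [[-0.967, -0.255, -0.0], [-0.255, 0.967, 0.0], [0.0, 0.0, -1.0]] [ 0.7 -0.4 -0.1]
```

View pics/w2.png

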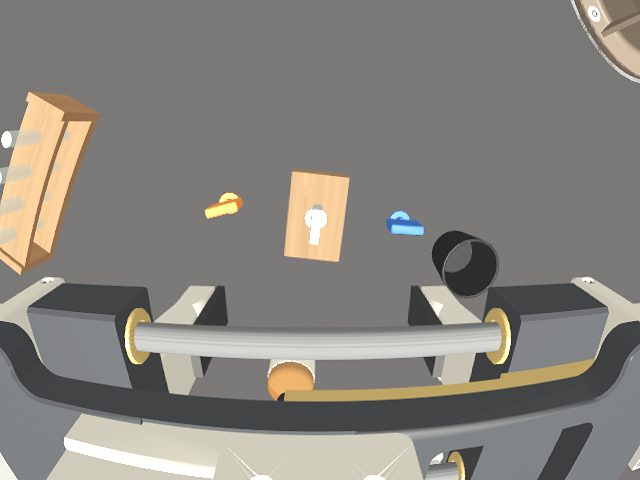

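The wrist picture shows the key at about (316,228), with the bow's top edge running nearly along image rows, the block at (317,216), the look-alikes at (225,207) and (405,224), and the black beaker at (465,265).

```bash
python3 - <<'E'
from h import *
np.set_printoptions(precision=4,suppress=True)
im,c=ld('w2')
H,S,V=cv2.split(cv2.cvtColor(im,cv2.COLOR_BGR2HSV))
roi=np.zeros(H.shape,bool); roi[160:275,275:360]=1
blk=roi&(S>60)&(H<25)
key=roi&(S<60)&(V>170)
for n,m,z in(('blk',blk,.03),('key',key,.07)):
    m,st,ce=max(blobs(m,10),key=lambda b:b[1][4])
    P=np.array([plane('wrist',p,z,c)[:2] for p in np.argwhere(m)[:,::-1]])
    r=cv2.minAreaRect((P*1000).astype(np.float32)); print(n,st,ce,r); 
    print(cv2.boxPoints(r))
    if n=='key':
        print(''.join(''.join('#' if x else '.' for x in row[295:340])+'\n' for row in m[200:255]))
E
```

```text
blk [ 284  169   66   93 4426] [315.8461 213.8893] ((414.1806335449219, -335.3160705566406), (88.17352294921875, 55.98610305786133), 8.710244178771973)
[[ 366.3631 -314.3223]
 [ 374.8415 -369.6627]
 [ 461.9981 -356.3099]
 [ 453.5197 -300.9695]]
key [304 204  24  41 596] [315.2081 222.2483] ((412.8343505859375, -337.304443359375), (19.435932159423828, 35.50189971923828), 86.40858459472656)
[[ 394.5095 -345.8914]
 [ 429.9417 -348.1153]
 [ 431.1592 -328.7175]
 [ 395.727  -326.4936]]
.............................................
.............................................
.............................................
.............................................
...................#####.....................
..................#########..................
..................#########..................
.................##########..................
...............############..................
...............#############.................
.............################................
...........###################...............
...........####################..............
...........######
[... 1214 characters left out ...]
..........
..............##########.....................
..............##########.....................
..............##########.....................
...............#########.....................
.................######......................
.............................................
.............................................
.............................................
.............................................
.............................................
.............................................
.............................................
.............................................
.............................................
.............................................
```

```bash
python3 - <<'E'
from h import *
np.set_printoptions(precision=4,suppress=True)
im,c=ld('w2')
for p,z in(((315.8,216.3),.034),((314.5,244.5),.07),((319.,229.),.07)): print(p,plane('wrist',p,z,c))
# top/scene key centroid
for n,x,y in(('top',440,316),('scene',165,270)):
    i=cv2.imread(f'pics/{n}1.png'); H,S,V=cv2.split(cv2.cvtColor(i,cv2.COLOR_BGR2HSV)); m=np.zeros(H.shape,bool); m[y-14:y+14,x-14:x+14]=1
    b=max(blobs(m&(S<70)&(V>120),5),key=lambda b:b[1][4]); print(n,b[1],b[2],plane(n,b[2],.05))
# gripper-independent rotation check
b=np.array([87.16,13.35]);b/=np.linalg.norm(b); print('block x ang',np.arctan2(b[1],b[0]))
R=env.read_state()['tool_rot']; print('tool -x ang',np.arctan2(-R[1,0],-R[0,0]))
E
```

```text
(315.8, 216.3) [ 0.4134 -0.3353  0.034 ]
(314.5, 244.5) [ 0.4307 -0.3317  0.07  ]
(319.0, 229.0) [ 0.4161 -0.3315  0.07  ]
top [433 308  13  15 128] [439.4141 315.3906] [ 0.4141 -0.3358  0.05  ]
scene [155 261  18  21 170] [164.0882 271.3353] [ 0.4131 -0.3356  0.05  ]
block x ang 0.1519854094736901
tool -x ang 0.2576177754346809
```

Request:
jog_arm:
  commands:
    - {"dx":0,"dy":-0.001,"dz":0.045,"wx":0,"wy":0,"wz":0.106}
    - {"dx":0,"dy":-0.001,"dz":0.09,"wx":0,"wy":0,"wz":0.106}
    - {"dx":0,"dy":-0.001,"dz":0.13,"wx":0,"wy":0,"wz":0.106}
    - {"dx":0,"dy":-0.001,"dz":0.16,"wx":0,"wy":0,"wz":0.106}
    - {"dx":0,"dy":-0.001,"dz":0.176,"wx":0,"wy":0,"wz":0.106}
    - {"dx":0,"dy":-0.001,"dz":0.186,"wx":0,"wy":0,"wz":0.106}
    - {"dx":0,"dy":-0.001,"dz":0.186,"wx":0,"wy":0,"wz":0.106}
    - {"dx":0,"dy":-0.001,"dz":0.186,"wx":0,"wy":0,"wz":0.106}
  gripper: 0.045

```text
clock: 2.1
tcp_pos: [0.4143, -0.3351, 0.0412]
tool_rot: [[-0.988, -0.151, 0.001], [-0.151, 0.988, -0.0], [-0.001, -0.001, -1.0]]
force: [-0.1, -0.7, 0.6]
opening: 0.515
finger_force: 0.0
```

```bash
python3 - <<'E'
from h import *
np.set_printoptions(precision=4,suppress=True)
snap('w3'); s=env.read_state(); print(s['opening'],s['joint_positions'])
im,c=ld('w3'); H,S,V=cv2.split(cv2.cvtColor(im,cv2.COLOR_BGR2HSV))
cv2.imwrite('pics/w3c.png',cv2.resize(im[180:400,180:460],None,fx=2,fy=2))
E
```

```text
2.15 [ 0.4146 -0.335   0.0416] [[-0.988, -0.152, 0.001], [-0.152, 0.988, -0.001], [-0.001, -0.001, -1.0]] [ 0.7 -0.  -0.1]
0.5162208045485441 [-0.3114  0.3247 -0.5289  0.0004 -0.7155 -1.1074]
```

View pics/w3c.png

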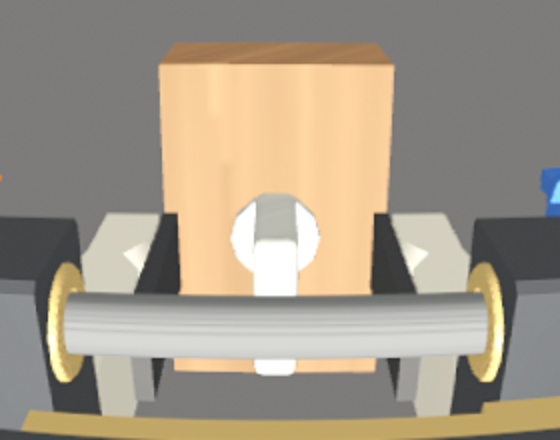

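The fingers straddle the bow symmetrically and parallel: the key is at crop (275,260) and the pads at (165,260) and (385,260). I'll close the gripper.

Request:
jog_arm:
  commands:
    - {"dx":0,"dy":0,"dz":0,"wx":0,"wy":0,"wz":0}
    - {"dx":0,"dy":0,"dz":0,"wx":0,"wy":0,"wz":0}
    - {"dx":0,"dy":0,"dz":0,"wx":0,"wy":0,"wz":0}
    - {"dx":0,"dy":0,"dz":0,"wx":0,"wy":0,"wz":0}
    - {"dx":0,"dy":0,"dz":0,"wx":0,"wy":0,"wz":0}
    - {"dx":0,"dy":0,"dz":0,"wx":0,"wy":0,"wz":0}
  gripper: 0

```text
clock: 2.75
tcp_pos: [0.4142, -0.3343, 0.0407]
tool_rot: [[-0.988, -0.152, 0.0], [-0.152, 0.988, -0.0], [-0.0, -0.0, -1.0]]
force: [-0.1, -0.1, 1.0]
opening: 0.099
finger_force: 30.0
```

Request:
jog_arm:
  commands:
    - {"dx":0,"dy":0,"dz":-0.03,"wx":0,"wy":0,"wz":0}
    - {"dx":0,"dy":0,"dz":-0.07,"wx":0,"wy":0,"wz":0}
    - {"dx":0,"dy":0,"dz":-0.12,"wx":0,"wy":0,"wz":0}
    - {"dx":0,"dy":0,"dz":-0.16,"wx":0,"wy":0,"wz":0}
    - {"dx":-0.03,"dy":0.032,"dz":-0.16,"wx":0,"wy":0,"wz":0}
    - {"dx":-0.06,"dy":0.065,"dz":-0.16,"wx":0,"wy":0,"wz":0}
    - {"dx":-0.09,"dy":0.098,"dz":-0.16,"wx":0,"wy":0,"wz":0}
    - {"dx":-0.12,"dy":0.131,"dz":-0.16,"wx":0,"wy":0,"wz":0}

```text
clock: 3.55
tcp_pos: [0.5132, -0.1851, 0.2007]
tool_rot: [[-0.988, -0.152, 0.0], [-0.152, 0.988, 0.0], [-0.0, 0.0, -1.0]]
force: [1.3, -1.3, 0.1]
opening: 0.1
finger_force: 30.0
```

Request:
jog_arm:
  commands:
    - {"dx":-0.033,"dy":0.035,"dz":0,"wx":0,"wy":0,"wz":0}
    - {"dx":-0.066,"dy":0.071,"dz":0,"wx":0,"wy":0,"wz":0}
    - {"dx":-0.1,"dy":0.107,"dz":0,"wx":0,"wy":0,"wz":0}
    - {"dx":-0.133,"dy":0.142,"dz":0,"wx":0,"wy":0,"wz":0}
    - {"dx":-0.166,"dy":0.178,"dz":0,"wx":0,"wy":0,"wz":0}
    - {"dx":-0.166,"dy":0.178,"dz":0,"wx":0,"wy":0,"wz":0}
    - {"dx":-0.166,"dy":0.178,"dz":0,"wx":0,"wy":0,"wz":0}
    - {"dx":-0.166,"dy":0.178,"dz":0,"wx":0,"wy":0,"wz":0}

```text
clock: 4.35
tcp_pos: [0.6491, 0.0142, 0.2001]
tool_rot: [[-0.988, -0.152, -0.001], [-0.152, 0.988, -0.0], [0.001, -0.0, -1.0]]
force: [0.8, -0.7, -1.4]
opening: 0.102
finger_force: 30.0
```

```bash
python3 -c "
from h import *
snap('w4'); print(env.read_state()['opening'])"
```

```text
4.4 [0.6491 0.0138 0.2005] [[-0.988, -0.151, -0.001], [-0.151, 0.988, -0.0], [0.001, -0.0, -1.0]] [ 0.9  0.  -0.1]
0.09829462675843717
```

View pics/w4.png

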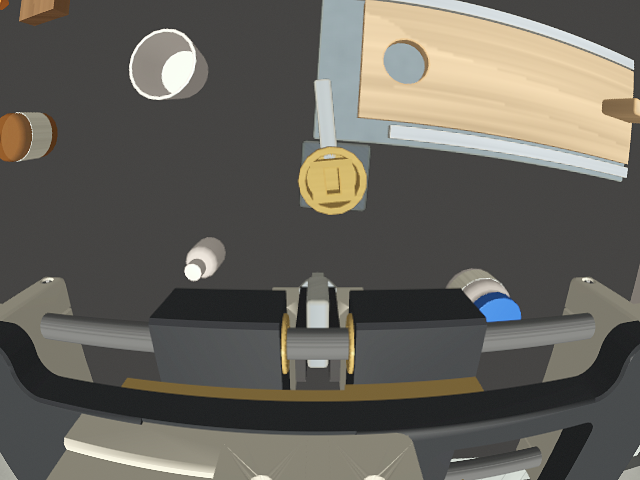

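The wrist picture shows the brass cylinder at (333,181), with its slot at (333,180). The latch arm runs up to (322,80) across the board's front. The hole is at (405,62), the beaker at (165,65) and the held key at (318,300).

```bash
python3 - <<'E'
from h import *
np.set_printoptions(precision=4,suppress=True)
im,c=ld('w4')
H,S,V=cv2.split(cv2.cvtColor(im,cv2.COLOR_BGR2HSV))
roi=np.zeros(H.shape,bool); roi[135:225,290:375]=1
b=roi&(S>80)&(H>12)&(H<32)
m,st,ce=max(blobs(b,10),key=lambda b:b[1][4]); print(st)
hull=cv2.convexHull(np.argwhere(m)[:,::-1].astype(np.int32))
P=np.array([plane('wrist',p[0],.114,c)[:2] for p in hull])*1000
print('circle',cv2.minEnclosingCircle(P.astype(np.float32)),cv2.fitEllipse(P.astype(np.float32)))
# arm: bright grey
r2=np.zeros(H.shape,bool); r2[70:150,305:345]=1
m,st,ce=max(blobs(r2&(S<40)&(V>190),10),key=lambda b:b[1][4]);print('arm',st)
P=np.array([plane('wrist',p,.1,c)[:2] for p in np.argwhere(m)[:,::-1]])*1000
r=cv2.minAreaRect(P.astype(np.float32)); print(r); q=cv2.boxPoints(r); print(q)
v,_,_=np.linalg.svd((P-P.mean(0)).T,full_matrices=False); print('dir',np.degrees(np.arctan2(v[1,0],v[0,0])))
cv2.imwrite('pics/w4c.png',cv2.resize(im[135:225,285:380],None,fx=6,fy=6,interpolation=cv2.INTER_CUBIC))
E
```

```text
[ 298  147   69   68 3628]
circle ((600.9281616210938, 16.432416915893555), 22.980192184448242) ((600.9659423828125, 16.528005599975586), (45.121826171875, 45.49616241455078), 113.9088363647461)
arm [ 315   79   21   68 1013]
((556.2266845703125, 5.057251453399658), (46.71223831176758, 10.535029411315918), 13.91021728515625)
[[532.2892   4.5555]
 [534.8218  -5.6706]
 [580.1641   5.5591]
 [577.6315  15.7851]]
dir -165.7347680981041
```

View pics/w4c.png

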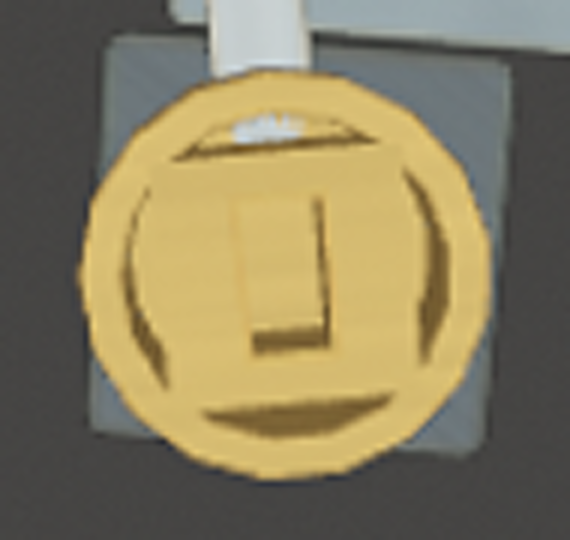

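The crop shows the slot centred on the cylinder at crop (284,274), aligned with the latch arm at about 14°. Next I'll check where the key sits in the fingers along tool x.

```bash
python3 - <<'E'
from h import *
np.set_printoptions(precision=4,suppress=True)
im,c=ld('w4'); 
tcp=np.array([.6491,.0138,.2003]);R=np.array([[-.988,-.152,0],[-.152,.988,0],[0,0,-1]])
def proj(p):
    q=c['rotation'].T@(p-c['eye']); q=q*[1,-1,-1]; r=np.arctan2(np.hypot(q[0],q[1]),q[2]); n=np.hypot(q[0],q[1]); return c['cx']+c['fx']*r*q[0]/n,c['cy']+c['fy']*r*q[1]/n
for o in(-.002,0,.002):
  for nm,x,z in(('bowtop far',.016,.0295),('bowbot far',.016,.0015),('bowtop near',-.016,.0295),('collartop far',.011,-.0065),('collarbot far',.011,-.0105),('foot far',.007,-.0285)):
    print(o,nm,np.round(proj(tcp+R@np.array([x+o,0,-z])),1))
cv2.imwrite('pics/w4d.png',cv2.resize(im[260:400,270:370],None,fx=4,fy=4,interpolation=cv2.INTER_CUBIC))
E
```

```text
-0.002 bowtop far [316.2 303.9]
-0.002 bowbot far [316.4 277.1]
-0.002 bowtop near [316.2 372.2]
-0.002 collartop far [316.4 280.7]
-0.002 collarbot far [316.5 277.6]
-0.002 foot far [316.5 272.3]
0 bowtop far [316.1 299.1]
0 bowbot far [316.4 272.9]
0 bowtop near [316.2 368.4]
0 collartop far [316.4 276.8]
0 collarbot far [316.5 273.8]
0 foot far [316.5 268.7]
0.002 bowtop far [316.1 294.3]
0.002 bowbot far [316.4 268.7]
0.002 bowtop near [316.2 364.5]
0.002 collartop far [316.4 272.8]
0.002 collarbot far [316.5 269.9]
0.002 foot far [316.5 265.2]
```

View pics/w4d.png

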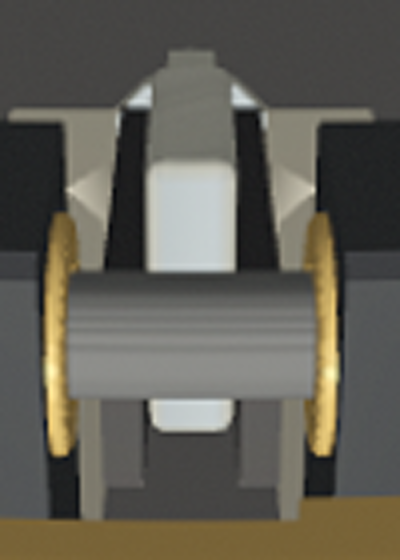

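Request:
jog_arm:
  commands:
    - {"dx":0.024,"dy":0.005,"dz":0,"wx":0,"wy":0,"wz":-0.05}
    - {"dx":0.047,"dy":0.01,"dz":0,"wx":0,"wy":0,"wz":-0.095}
    - {"dx":0.047,"dy":0.01,"dz":0.02,"wx":0,"wy":0,"wz":-0.095}
    - {"dx":0.047,"dy":0.01,"dz":0.038,"wx":0,"wy":0,"wz":-0.095}
    - {"dx":0.047,"dy":0.01,"dz":0.038,"wx":0,"wy":0,"wz":-0.095}
    - {"dx":0.047,"dy":0.01,"dz":0.038,"wx":0,"wy":0,"wz":-0.095}

```text
clock: 5.0
tcp_pos: [0.6017, 0.0164, 0.1632]
tool_rot: [[-0.97, -0.244, 0.0], [-0.244, 0.97, -0.0], [-0.0, -0.0, -1.0]]
force: [0.3, 0.1, -0.2]
opening: 0.096
finger_force: 30.0
```

```bash
python3 - <<'E'
from h import *
np.set_printoptions(precision=4,suppress=True)
snap('w5'); im,c=ld('w5'); s=env.read_state(); R,t=s['tool_rot'],s['tcp_pos']
H,S,V=cv2.split(cv2.cvtColor(im,cv2.COLOR_BGR2HSV))
roi=np.zeros(H.shape,bool); roi[150:290,240:390]=1
m,st,ce=max(blobs(roi&(S>80)&(H>12)&(H<32),10),key=lambda b:b[1][4]); print(st)
hull=cv2.convexHull(np.argwhere(m)[:,::-1].astype(np.int32)); 
P=np.array([plane('wrist',p[0],.114,c) for p in hull]); Q=(P-t)@R*1000
print('tool frame circle',cv2.minEnclosingCircle(Q[:,:2].astype(np.float32)), Q[:,:2].min(0),Q[:,:2].max(0))
cv2.imwrite('pics/w5c.png',cv2.resize(im[170:390,220:420],None,fx=2.7,fy=2.7,interpolation=cv2.INTER_CUBIC))
E
```

```text
5.05 [0.6021 0.0167 0.1637] [[-0.97, -0.245, 0.001], [-0.245, 0.97, -0.0], [-0.001, -0.0, -1.0]] [-0.3 -1.  -0.8]
[ 280  221   77   67 3875]
tool frame circle ((4.645126819610596, 0.45404917001724243), 24.250892639160156) [-11.8095 -22.3016] [28.8938 22.7158]
```

View pics/w5c.png

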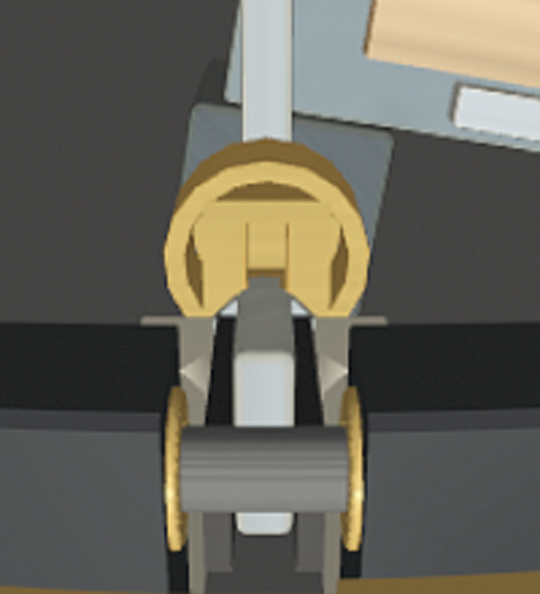

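Request:
jog_arm:
  commands:
    - {"dx":0.001,"dy":0,"dz":0.006,"wx":0,"wy":0,"wz":0}
    - {"dx":0.001,"dy":0,"dz":0.012,"wx":0,"wy":0,"wz":0}
    - {"dx":0.001,"dy":0,"dz":0.018,"wx":0,"wy":0,"wz":0}
    - {"dx":0.001,"dy":0,"dz":0.021,"wx":0,"wy":0,"wz":0}
    - {"dx":0.001,"dy":0,"dz":0.023,"wx":0,"wy":0,"wz":0}
    - {"dx":0.001,"dy":0,"dz":0.025,"wx":0,"wy":0,"wz":0}
    - {"dx":0.001,"dy":0,"dz":0.027,"wx":0,"wy":0,"wz":0}

```text
clock: 5.75
tcp_pos: [0.6009, 0.0172, 0.1355]
tool_rot: [[-0.969, -0.245, 0.0], [-0.245, 0.969, 0.0], [-0.0, -0.0, -1.0]]
force: [0.1, -0.1, 0.3]
opening: 0.1
finger_force: 30.0
```

The key is entering the slot with no contact force. I'll push it home.

Request:
jog_arm:
  commands:
    - {"dx":0,"dy":0,"dz":0.003,"wx":0,"wy":0,"wz":0}
    - {"dx":0,"dy":0,"dz":0.006,"wx":0,"wy":0,"wz":0}
    - {"dx":0,"dy":0,"dz":0.009,"wx":0,"wy":0,"wz":0}
    - {"dx":0,"dy":0,"dz":0.011,"wx":0,"wy":0,"wz":0}
    - {"dx":0,"dy":0,"dz":0.012,"wx":0,"wy":0,"wz":0}
    - {"dx":0,"dy":0,"dz":0.012,"wx":0,"wy":0,"wz":0}

```text
clock: 6.35
tcp_pos: [0.6008, 0.0171, 0.1246]
tool_rot: [[-0.969, -0.246, 0.0], [-0.246, 0.969, -0.0], [-0.0, -0.0, -1.0]]
force: [-4.8, 0.3, 8.2]
opening: 0.099
finger_force: 30.0
```

Request:
jog_arm:
  commands:
    - {"dx":0.0005,"dy":0,"dz":-0.0005,"wx":0,"wy":0,"wz":-0.1}
    - {"dx":0.0005,"dy":0,"dz":-0.0005,"wx":0,"wy":0,"wz":-0.2}
    - {"dx":0.0005,"dy":0,"dz":-0.0005,"wx":0,"wy":0,"wz":-0.3}
    - {"dx":0.0005,"dy":0,"dz":-0.0005,"wx":0,"wy":0,"wz":-0.4}
    - {"dx":0.0005,"dy":0,"dz":-0.0005,"wx":0,"wy":0,"wz":-0.5}
    - {"dx":0.0005,"dy":0,"dz":-0.0005,"wx":0,"wy":0,"wz":-0.6}
    - {"dx":0.0005,"dy":0,"dz":-0.0005,"wx":0,"wy":0,"wz":-0.7}
    - {"dx":0.0005,"dy":0,"dz":-0.0005,"wx":0,"wy":0,"wz":-0.7}

```text
clock: 7.15
tcp_pos: [0.6009, 0.0171, 0.1247]
tool_rot: [[-0.582, -0.813, 0.001], [-0.813, 0.582, 0.0], [-0.001, -0.001, -1.0]]
force: [0.1, 0.1, 3.7]
opening: 0.099
finger_force: 30.0
```

```bash
python3 -c "
from h import *
s=env.read_state();print(s['wrist_torque'],s['force'],s['tcp_pos'],s['joint_positions'])"
```

```text
[ 0.19976129  0.17349821 -0.03679581] [0.10587188 0.10147301 3.65241532] [0.60086279 0.01707999 0.12467313] [ 3.53373829e-01  3.21457178e-01 -2.92089202e-01  3.66074298e-04
 -9.55963395e-01 -9.74904197e-01]
```

Request:
jog_arm:
  commands:
    - {"dx":0,"dy":0,"dz":0,"wx":0,"wy":0,"wz":-0.1}
    - {"dx":0,"dy":0,"dz":0,"wx":0,"wy":0,"wz":-0.2}
    - {"dx":0,"dy":0,"dz":0,"wx":0,"wy":0,"wz":-0.3}
    - {"dx":0,"dy":0,"dz":0,"wx":0,"wy":0,"wz":-0.4}
    - {"dx":0,"dy":0,"dz":0,"wx":0,"wy":0,"wz":-0.5}
    - {"dx":0,"dy":0,"dz":0,"wx":0,"wy":0,"wz":-0.6}
    - {"dx":0,"dy":0,"dz":0,"wx":0,"wy":0,"wz":-0.7}
    - {"dx":0,"dy":0,"dz":0,"wx":0,"wy":0,"wz":-0.7}

```text
clock: 7.95
tcp_pos: [0.6005, 0.0173, 0.1247]
tool_rot: [[0.077, -0.997, 0.001], [-0.997, -0.077, 0.0], [-0.0, -0.001, -1.0]]
force: [-2.2, 2.3, 5.1]
opening: 0.1
finger_force: 30.0
```

Request:
jog_arm:
  commands:
    - {"dx":0,"dy":0,"dz":0,"wx":0,"wy":0,"wz":-0.05}
    - {"dx":0,"dy":0,"dz":0,"wx":0,"wy":0,"wz":-0.1}
    - {"dx":0,"dy":0,"dz":0,"wx":0,"wy":0,"wz":-0.15}
    - {"dx":0,"dy":0,"dz":0,"wx":0,"wy":0,"wz":-0.2}
    - {"dx":0,"dy":0,"dz":0,"wx":0,"wy":0,"wz":-0.2}

```text
clock: 8.45
tcp_pos: [0.6003, 0.0173, 0.1247]
tool_rot: [[0.272, -0.962, 0.0], [-0.962, -0.272, 0.0], [-0.0, -0.001, -1.0]]
force: [-3.1, 2.4, 5.3]
opening: 0.1
finger_force: 30.0
```

```bash
cat > lk.py <<'E'
from h import *
s=env.read_state();print(s['wrist_torque'].round(3),s['force'].round(1),s['tcp_pos'].round(4),np.arctan2(-s['tool_rot'][1,0],-s['tool_rot'][0,0]),s['opening'])
E
python3 lk.py
```

```text
[0.776 1.17  0.006] [-3.1  2.4  5.3] [0.6003 0.0173 0.1247] 1.8463925243970418 0.100196665921159
```

Request:
jog_arm:
  commands:
    - {"dx":0,"dy":0,"dz":0,"wx":0,"wy":0,"wz":-0.05}
    - {"dx":0,"dy":0,"dz":0,"wx":0,"wy":0,"wz":-0.08}
    - {"dx":0,"dy":0,"dz":0,"wx":0,"wy":0,"wz":-0.08}

```text
clock: 8.75
tcp_pos: [0.6003, 0.0172, 0.1247]
tool_rot: [[0.347, -0.938, 0.0], [-0.938, -0.347, 0.0], [-0.0, -0.0, -1.0]]
force: [-3.5, 1.5, 5.9]
opening: 0.101
finger_force: 30.0
```

```bash
python3 lk.py
```

```text
[ 0.764  1.167 -0.213] [-3.5  1.5  5.9] [0.6003 0.0172 0.1247] 1.9253820879520311 0.10100726678517608
```

Request:
jog_arm:
  commands:
    - {"dx":0,"dy":0,"dz":0,"wx":0,"wy":0,"wz":-0.04}
    - {"dx":0,"dy":0,"dz":0,"wx":0,"wy":0,"wz":-0.06}
    - {"dx":0,"dy":0,"dz":0,"wx":0,"wy":0,"wz":-0.06}

```text
clock: 9.05
tcp_pos: [0.6003, 0.0171, 0.1246]
tool_rot: [[0.402, -0.916, 0.0], [-0.916, -0.402, 0.0], [-0.0, -0.0, -1.0]]
force: [-2.2, 1.6, 5.6]
opening: 0.102
finger_force: 30.1
```

```bash
python3 lk.py; python3 - <<'E'
from h import *
np.set_printoptions(precision=4,suppress=True)
snap('w6'); t=env.read_camera('top'); cv2.imwrite('pics/t6.png',t)
sc=env.read_camera('scene'); cv2.imwrite('pics/s6.png',sc)
E
```

```text
[ 0.413  1.063 -0.345] [-2.2  1.6  5.6] [0.6003 0.0171 0.1246] 1.9848147675606003 0.10155296125359209
9.1 [0.6003 0.0171 0.1247] [[0.402, -0.916, 0.0], [-0.916, -0.402, 0.0], [-0.0, -0.0, -1.0]] [-2.6  0.8  5. ]
```

Torque is climbing against the stop with no further motion. I'll unwind a little, release and lift.

Request:
jog_arm:
  commands:
    - {"dx":0,"dy":0,"dz":0,"wx":0,"wy":0,"wz":0.05}
    - {"dx":0,"dy":0,"dz":0,"wx":0,"wy":0,"wz":0.08}

```text
clock: 9.4
tcp_pos: [0.6003, 0.017, 0.1247]
tool_rot: [[0.326, -0.945, 0.0], [-0.945, -0.326, 0.0], [0.0, -0.0, -1.0]]
force: [-3.4, 0.3, 5.9]
opening: 0.101
finger_force: 30.0
```

Request:
jog_arm:
  commands:
    - {"dx":0,"dy":0,"dz":0,"wx":0,"wy":0,"wz":0}
    - {"dx":0,"dy":0,"dz":0,"wx":0,"wy":0,"wz":0}
    - {"dx":0,"dy":0,"dz":0,"wx":0,"wy":0,"wz":0}
    - {"dx":0,"dy":0,"dz":-0.02,"wx":0,"wy":0,"wz":0}
    - {"dx":0,"dy":0,"dz":-0.05,"wx":0,"wy":0,"wz":0}
    - {"dx":0,"dy":0,"dz":-0.09,"wx":0,"wy":0,"wz":0}
    - {"dx":0,"dy":0,"dz":-0.1,"wx":0,"wy":0,"wz":0}
    - {"dx":0,"dy":0,"dz":-0.1,"wx":0,"wy":0,"wz":0}
  gripper: 0.03

```text
clock: 10.2
tcp_pos: [0.6014, 0.0172, 0.2262]
tool_rot: [[0.331, -0.944, 0.004], [-0.944, -0.331, 0.001], [0.0, -0.004, -1.0]]
force: [0.5, 0.5, -0.7]
opening: 0.339
finger_force: 0.0
```

```bash
python3 lk.py; python3 -c "
from h import *
snap('w7')"
```

```text
[-0.017  0.122 -0.031] [ 0.5  0.5 -0.7] [0.6014 0.0172 0.2262] 1.9077059270535535 0.3392501113462753
10.25 [0.6004 0.0171 0.2243] [[0.33, -0.944, 0.001], [-0.944, -0.33, 0.001], [-0.0, -0.001, -1.0]] [-0.2  0.  -0.2]
```

View pics/w7.png

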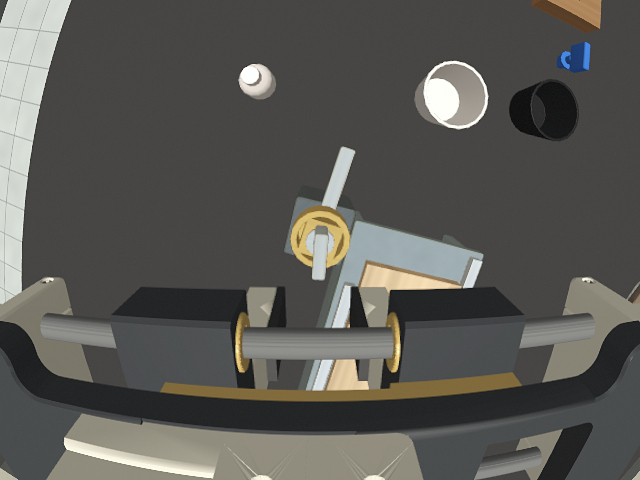

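The wrist picture shows the key standing in the lock at (320,250). The latch arm points up to (347,150), parallel to the guides and clear of the board. The riser's end corners are at about (356,222) and (484,255), and the beaker's rim is at (451,95).

```bash
python3 - <<'E'
from h import *
np.set_printoptions(precision=4,suppress=True)
im,c=ld('w7')
H,S,V=cv2.split(cv2.cvtColor(im,cv2.COLOR_BGR2HSV))
a,b=plane('wrist',(356,222),.08,c),plane('wrist',(484,255),.08,c); print('corners',a,b,np.linalg.norm(a-b))
y=(a-b)[:2];y/=np.linalg.norm(y); x=np.array([y[1],-y[0]]); o=(a+b)[:2]/2-.15*x
print('riser ang',np.arctan2(x[1],x[0]),'lock pred',o+.135*x+.09*y)
r=np.zeros(H.shape,bool); r[145:205,315:360]=1
m,st,_=max(blobs(r&(S<40)&(V>150),10),key=lambda b:b[1][4]); P=np.array([plane('wrist',p,.1,c)[:2] for p in np.argwhere(m)[:,::-1]])
v,_,_=np.linalg.svd((P-P.mean(0)).T,full_matrices=False); print('arm ang',np.arctan(v[1,0]/v[0,0]),'from centre',np.arctan2(*(P.mean(0)-[.601,.0167])[::-1]))
# beaker rim
def rim(n,im,ci,roi):
    H,S,V=cv2.split(cv2.cvtColor(im,cv2.COLOR_BGR2HSV)); z=np.zeros(H.shape,bool); z[roi[1]:roi[3],roi[0]:roi[2]]=1
    m,st,_=max(blobs(z&(S<70)&(V>110),10),key=lambda b:b[1][4]); h=cv2.convexHull(np.argwhere(m)[:,::-1].astype(np.int32))
    P=np.array([plane(n,p[0],.058,ci)[:2] for p in h])*1000
    print(n,'beaker',st,cv2.minEnclosingCircle(P.astype(np.float32))); return P
P=rim('wrist',im,c,(405,50,500,140)); np.save('P.npy',P)
im4,c4=ld('w4'); rim('wrist',im4,c4,(110,10,225,110))
rim('top',cv2.imread('pics/top1.png'),None,(330,240,375,285))
rim('scene',cv2.imread('pics/scene1.png'),None,(262,230,308,280))
# board hole & grip w4
H,S,V=cv2.split(cv2.cvtColor(im4,cv2.COLOR_BGR2HSV)); z=np.zeros(H.shape,bool); z[30:95,375:440]=1
m,st,ce=max(blobs(z&~((H>8)&(H<30)&(S>50)),20),key=lambda b:b[1][4]); h=cv2.convexHull(np.argwhere(m)[:,::-1].astype(np.int32))
Q=np.array([plane('wrist',p[0],.092,c4)[:2] for p in h])*1000; print('hole',st,cv2.minEnclosingCircle(Q.astype(np.float32)))
E
```

```text
corners [0.5745 0.0005 0.08  ] [ 0.4505 -0.0116  0.08  ] 0.12452731824957365
riser ang -1.473561927864362 lock pred [0.6006 0.0181]
arm ang -1.5615753425817984 from centre -1.5233210152409988
wrist beaker [ 415   61   74   69 3858] ((528.5855102539062, -135.3306884765625), 36.382137298583984)
wrist beaker [ 129   28   79   72 4414] ((527.6114501953125, -131.932861328125), 38.24674606323242)
top beaker [337 248  30  30 732] ((522.9320068359375, -139.3819122314453), 34.36738204956055)
scene beaker [ 267  235   37   42 1145] ((531.6755981445312, -146.13687133789062), 44.7881965637207)
hole [ 383   43   42   41 1333] ((508.9837951660156, 55.04978561401367), 16.184425354003906)
```

```bash
python3 - <<'E'
from h import *
from scipy.optimize import least_squares
np.set_printoptions(precision=1,suppress=True)
x=np.array([np.cos(-1.4735),np.sin(-1.4735)]); y=np.array([-x[1],x[0]])
o=np.array([[.5745,.0005],[.4505,-.0116]]).mean(0)-.15*x; lo=np.array([.601,.0167])-.135*x-.09*y
print('o',o*1000,lo*1000)
def rim(n,im,ci,roi):
    H,S,V=cv2.split(cv2.cvtColor(im,cv2.COLOR_BGR2HSV)); z=np.zeros(H.shape,bool); z[roi[1]:roi[3],roi[0]:roi[2]]=1
    m,st,_=max(blobs(z&(S<70)&(V>110),10),key=lambda b:b[1][4]); h=cv2.convexHull(np.argwhere(m)[:,::-1].astype(np.int32))
    P=np.array([plane(n,p[0],.058,ci)[:2] for p in h]); e=(ci or env.camera_info(n))['eye'][:2]
    d=P.mean(0)-e; d/=np.linalg.norm(d); q=(P-P.mean(0))@d; F=P[q>0]
    c=least_squares(lambda c:np.linalg.norm(F-c,axis=1)-.032,P.mean(0)).x
    print(n,'n',len(F),'centre',c*1000,'riser frame',np.array([(c-o)@x,(c-o)@y])*1000,'res',np.abs(np.linalg.norm(F-c,axis=1)-.032).max()*1000)
for k,r in(('w7',(405,50,500,140)),('w4',(110,10,225,110))): im,c=ld(k); rim('wrist',im,c,r)
rim('top',cv2.imread('pics/top1.png'),None,(330,240,375,285))
rim('scene',cv2.imread('pics/scene1.png'),None,(262,230,308,280))
h=np.array([.509,.055]); print('hole riser',np.array([(h-o)@x,(h-o)@y])*1000, 'grip pred',(h-.203*x)*1000)
for n,p in(('top',(163,267)),('scene',(429,109))):
    g=plane(n,p,.137)[:2]; print('grip riser',np.array([(g-o)@x,(g-o)@y])*1000)
E
```

```text
o [497.9 143.7] [498.3 142.3]
wrist n 16 centre [ 525.4 -138.3] riser frame [283.3  -0.1] res 0.307184232992988
wrist n 18 centre [ 525.4 -137.8] riser frame [282.9  -0. ] res 0.2623855270339967
top n 8 centre [ 525.3 -140.4] riser frame [285.5  -0.4] res 2.242831570562799
scene n 13 centre [ 521.6 -137.6] riser frame [282.3  -3.8] res 1.8188985127411823
hole riser [89.4  2.4] grip pred [489.3 257. ]
grip riser [-111.    -3.1]
grip riser [-111.7    1.4]
```

Request:
jog_arm:
  commands:
    - {"dx":-0.044,"dy":0.005,"dz":0,"wx":0,"wy":0,"wz":0.08}
    - {"dx":-0.088,"dy":0.01,"dz":0,"wx":0,"wy":0,"wz":0.16}
    - {"dx":-0.132,"dy":0.014,"dz":0,"wx":0,"wy":0,"wz":0.24}
    - {"dx":-0.176,"dy":0.019,"dz":0,"wx":0,"wy":0,"wz":0.24}
    - {"dx":-0.22,"dy":0.024,"dz":0,"wx":0,"wy":0,"wz":0.24}
    - {"dx":-0.264,"dy":0.028,"dz":0,"wx":0,"wy":0,"wz":0.24}
    - {"dx":-0.264,"dy":0.028,"dz":0,"wx":0,"wy":0,"wz":0.24}
    - {"dx":-0.264,"dy":0.028,"dz":0,"wx":0,"wy":0,"wz":0.24}
  gripper: 0.05

```text
clock: 11.05
tcp_pos: [0.4855, 0.2574, 0.2224]
tool_rot: [[0.099, -0.995, -0.002], [-0.995, -0.099, -0.002], [0.002, 0.002, -1.0]]
force: [0.3, -1.5, -0.9]
opening: 0.567
finger_force: 0.0
```

```bash
python3 - <<'E'
from h import *
np.set_printoptions(precision=4,suppress=True)
snap('w8'); im,c=ld('w8'); s=env.read_state(); R,t=s['tool_rot'],s['tcp_pos']; print(s['joint_positions'])
g=cv2.resize(cv2.cvtColor(im,cv2.COLOR_BGR2HSV),(64,48),interpolation=cv2.INTER_AREA)
for r in range(4,34): print(r*10,' '.join('%3d'%v for v in g[r,20:44,2]))
E
```

```text
11.1 [0.4859 0.2566 0.2227] [[0.098, -0.995, -0.002], [-0.995, -0.098, -0.002], [0.001, 0.002, -1.0]] [-0.5  0.7  0.4]
[ 0.8422  0.157  -0.2706 -0.0002 -1.1456 -0.7443]
40  70  70  70  81 211 193 217 226 229 224 236 242 242 230 226 230 226 202 224 109  70  70  70  70
50  70  70  70  86 213 194 218 226 229 224 236 243 241 230 227 231 226 203 225 109  70  70  70  70
60  70  70  70  86 216 195 218 225 229 225 237 243 241 231 227 231 226 201 226 109  70  70  70  70
70  70  70  70  89 216 197 219 225 229 225 237 244 238 231 227 232 227 204 226 109  70  70  70  70
80  70  70  70  90 219 195 219 224 228 225 237 244 238 231 228 232 227 202 227 110  70  70  70  70
90  70  70  70  90 217 196 220 224 228 225 238 244 238 231 228 232 228 205 227 106  70  70  70  70
100  70  70  70  92 220 193 221 224 228 226 238 244 237 232 228 232 228 203 226 106  70  70  70  70
110  70  70  70  90 218 196 222 224 229 226 239 244 235 232 228 233 228 204 227 104  70  70  70  70
120  70  70  70  92 220 194 222 224 229 227 239 244 235 232 229 233 228 204 225 101  70  70  70  70
130  70  70  70  89 218 194 223 224 2
[... 1362 characters left out ...]

270  70  70  70  70  70  70  70  70  70  70 140 212 119  69  69  70  71  70  70  70  70  70  70  70
280  67  70  76  93  92  72  65  70  70  70  70  70  70  70  70  70  70  59  88  92  88  70  69  66
290  34  68 113 141 140  60  53  70  70  70  70  70  70  70  70  70  70  37 110 141 140  83  53  36
300  32  83 140 147 141  32  50  70  70  70  70  70  70  70  70  70  70  34  71 167 141 126  52  35
310  98 118 141 141  95  29  47  70  70  70  70  70  70  70  70  70  70  31  34 144 141 141 101  89
320 105 100 111 113  52  38  51  68  68  68  68  68  68  68  68  68  67  40  41  84 112 110  98 143
330 112 112 110 107 105 103 102 101 100  99  99  99  99  99  99 100 101 102 104 106 108 110 113 151
```

```bash
python3 - <<'E'
from h import *
np.set_printoptions(precision=4,suppress=True,linewidth=250)
im,c=ld('w8'); s=env.read_state(); R,t=s['tool_rot'],s['tcp_pos']
g=cv2.cvtColor(im,cv2.COLOR_BGR2GRAY).astype(float)
print('r272',g[272,294:336].astype(int)); print('col312',g[200:285,312].astype(int))
row=g[272]; cols=np.where(row[290:340]>120)[0]+290; rows=np.where(g[240:290,314]>120)[0]+240
print(cols.min(),cols.max(),rows.max())
for p in((cols.min()-.5,272),(cols.max()+.5,272),(314,rows.max()+.5),(314,228)): print(p,((plane('wrist',p,.137,c)-t)@R*1000))
# board sides at z=.092
E
```

```text
r272 [ 69  68  69  69  69  70  69  69  67  61 143 192 209 209 211 212 213 214 215 215 215 215 216 216 215 215 212 206 206 171  93  66  68  68  70  69  69  69  69  69  69  70]
col312 [223 223 223 223 224 223 223 223 223 223 224 228 172 111 117 120 120 120 121 122 123 124 122 130 166 196 207 208 209 212 214 216 217 218 219 219 219 217 215 212 207 207 208 210 210 210 210 211 211 212 212 212 211 210 208 208 206 206 205 206 208 210
 211 212 212 212 211 211 211 210 212 214 215 215 216 216 213 211 148  62  68  68  68  70  69]
304 323 278
(np.float64(303.5), 272) [-16.0574 -10.2038  85.6287]
(np.float64(323.5), 272) [-16.0314   3.745   85.6555]
(314, np.float64(278.5)) [-20.9171  -2.882   85.6356]
(314, 228) [15.5078 -2.8746 85.6889]
```

Request:
jog_arm:
  commands:
    - {"dx":-0.001,"dy":-0.0035,"dz":0.03,"wx":0,"wy":0,"wz":0}
    - {"dx":-0.001,"dy":-0.0035,"dz":0.06,"wx":0,"wy":0,"wz":0}
    - {"dx":-0.001,"dy":-0.0035,"dz":0.085,"wx":0,"wy":0,"wz":0}
    - {"dx":-0.001,"dy":-0.0035,"dz":0.105,"wx":0,"wy":0,"wz":0}
    - {"dx":-0.001,"dy":-0.0035,"dz":0.115,"wx":0,"wy":0,"wz":0}
    - {"dx":-0.001,"dy":-0.0035,"dz":0.122,"wx":0,"wy":0,"wz":0}
    - {"dx":-0.001,"dy":-0.0035,"dz":0.122,"wx":0,"wy":0,"wz":0}
    - {"dx":-0.001,"dy":-0.0035,"dz":0.122,"wx":0,"wy":0,"wz":0}

```text
clock: 11.9
tcp_pos: [0.4905, 0.2583, 0.1027]
tool_rot: [[0.097, -0.995, 0.001], [-0.995, -0.097, 0.001], [-0.0, -0.001, -1.0]]
force: [-0.5, -0.4, -0.7]
opening: 0.569
finger_force: 0.0
```

Request:
jog_arm:
  commands:
    - {"dx":0,"dy":0,"dz":0,"wx":0,"wy":0,"wz":0}
    - {"dx":0,"dy":0,"dz":0,"wx":0,"wy":0,"wz":0}
    - {"dx":0,"dy":0,"dz":0,"wx":0,"wy":0,"wz":0}
    - {"dx":0,"dy":0,"dz":0,"wx":0,"wy":0,"wz":0}
    - {"dx":0,"dy":0,"dz":0,"wx":0,"wy":0,"wz":0}
    - {"dx":0,"dy":0,"dz":0,"wx":0,"wy":0,"wz":0}
  gripper: 0

```text
clock: 12.5
tcp_pos: [0.4897, 0.2581, 0.1021]
tool_rot: [[0.097, -0.995, -0.0], [-0.995, -0.097, -0.0], [0.0, 0.0, -1.0]]
force: [-2.9, -0.2, 2.9]
opening: 0.158
finger_force: 29.9
```

```bash
python3 lk.py; python3 -c "
from h import *
print(env.read_state()['tool_rot'])
c=env.camera_info('wrist'); im=env.read_camera('wrist'); cv2.imwrite('pics/w9.png',im); pickle.dump(c,open('w9.pkl','wb'))"
```

```text
[ 0.041  0.887 -0.184] [-2.9 -0.2  2.9] [0.4897 0.2581 0.1021] 1.667575908222459 0.15761896492769914
[[ 9.66285743e-02 -9.95320440e-01 -3.75027728e-04]
 [-9.95320507e-01 -9.66285369e-02 -1.16702095e-04]
 [ 7.99176002e-05  3.84549546e-04 -9.99999923e-01]]
```

Request:
jog_arm:
  commands:
    - {"dx":0.008,"dy":0.001,"dz":0,"wx":0,"wy":0,"wz":0}
    - {"dx":0.022,"dy":0.002,"dz":0,"wx":0,"wy":0,"wz":0}
    - {"dx":0.038,"dy":0.0024,"dz":0,"wx":0,"wy":0,"wz":0}
    - {"dx":0.054,"dy":0.0024,"dz":0,"wx":0,"wy":0,"wz":0}
    - {"dx":0.07,"dy":0.0024,"dz":0,"wx":0,"wy":0,"wz":0}
    - {"dx":0.086,"dy":0.0024,"dz":0,"wx":0,"wy":0,"wz":0}
    - {"dx":0.1,"dy":0.0024,"dz":0,"wx":0,"wy":0,"wz":0}
    - {"dx":0.1,"dy":0.0024,"dz":0,"wx":0,"wy":0,"wz":0}

```text
clock: 13.35
tcp_pos: [0.4972, 0.1559, 0.1021]
tool_rot: [[0.095, -0.995, -0.0], [-0.995, -0.095, -0.001], [0.001, 0.001, -1.0]]
force: [-0.1, -3.5, 2.1]
opening: 0.161
finger_force: 29.9
```

```bash
python3 lk.py
```

```text
[-0.913 -0.023  0.05 ] [-0.1 -3.5  2.1] [0.4972 0.1559 0.1021] 1.6660761893506468 0.16057637287004684
```

Request:
jog_arm:
  commands:
    - {"dx":0.008,"dy":0,"dz":0,"wx":0,"wy":0,"wz":0}
    - {"dx":0.022,"dy":0,"dz":0,"wx":0,"wy":0,"wz":0}
    - {"dx":0.038,"dy":0,"dz":0,"wx":0,"wy":0,"wz":0}
    - {"dx":0.052,"dy":0,"dz":0,"wx":0,"wy":0,"wz":0}
    - {"dx":0.066,"dy":0,"dz":0,"wx":0,"wy":0,"wz":0}
    - {"dx":0.078,"dy":0,"dz":0,"wx":0,"wy":0,"wz":0}
    - {"dx":0.086,"dy":0,"dz":0,"wx":0,"wy":0,"wz":0}
    - {"dx":0.09,"dy":0,"dz":0,"wx":0,"wy":0,"wz":0}

```text
clock: 14.15
tcp_pos: [0.5062, 0.0681, 0.1022]
tool_rot: [[0.096, -0.995, 0.0], [-0.995, -0.096, 0.0], [-0.0, -0.0, -1.0]]
force: [-0.8, 4.3, 3.5]
opening: 0.158
finger_force: 29.9
```

Request:
jog_arm:
  commands:
    - {"dx":0.002,"dy":0,"dz":0,"wx":0,"wy":0,"wz":0}
    - {"dx":0.002,"dy":0,"dz":0,"wx":0,"wy":0,"wz":0}
    - {"dx":0.002,"dy":0,"dz":0,"wx":0,"wy":0,"wz":0}

```text
clock: 14.45
tcp_pos: [0.5063, 0.0665, 0.1021]
tool_rot: [[0.097, -0.995, 0.0], [-0.995, -0.097, -0.001], [0.001, 0.0, -1.0]]
force: [1.8, -2.9, 3.8]
opening: 0.157
finger_force: 29.9
```

```bash
python3 lk.py; python3 - <<'E'
from h import *
np.set_printoptions(precision=4,suppress=True)
print(env.read_state()['tool_rot'])
for n in('top','scene'): cv2.imwrite(f'pics/{n}9.png',env.read_camera(n))
for n in('top','scene'):
    im=cv2.imread(f'pics/{n}9.png'); H,S,V=cv2.split(cv2.cvtColor(im,cv2.COLOR_BGR2HSV))
    wood=(H>10)&(H<28)&(S>50)&(S<170)&(V>140)
    for m,st,ce in blobs(wood,400):
        cs,hi=cv2.findContours(m.astype(np.uint8),cv2.RETR_CCOMP,cv2.CHAIN_APPROX_NONE)
        for k,h in zip(cs,hi[0]):
            if h[3]>=0 and cv2.contourArea(k)>20:
                P=np.array([plane(n,p[0],.092)[:2] for p in k])*1000; print(n,'hole',cv2.minEnclosingCircle(P.astype(np.float32)),cv2.contourArea(k))
    z=np.zeros(H.shape,bool)
for a in('top','scene'):
    A=cv2.imread(f'pics/{a}1.png').astype(int);B=cv2.imread(f'pics/{a}9.png').astype(int)
    D=np.abs(A-B).max(2)>50; print(a,[list(b[1]) for b in blobs(D,60)])
E
```

```text
[-0.716 -0.48  -0.067] [ 1.8 -2.9  3.8] [0.5063 0.0665 0.1021] 1.6681820008322827 0.1571546146404559
[[ 0.0972 -0.9953  0.    ]
 [-0.9953 -0.0972 -0.0009]
 [ 0.0009  0.0001 -1.    ]]
top hole ((507.88653564453125, 349.49224853515625), 62.17915725708008) 375.5
top hole ((516.32568359375, -136.21055603027344), 21.691041946411133) 216.0
top hole ((391.66455078125, -635.6471557617188), 10.663917541503906) 45.5
top hole ((429.7191467285156, -646.617919921875), 11.36577320098877) 41.5
top hole ((468.2764587402344, -656.6768188476562), 10.44169807434082) 31.5
top hole ((506.2195129394531, -664.6585693359375), 9.083725929260254) 26.5
top hole ((409.5926818847656, -323.5065002441406), 8.573078155517578) 25.5
scene hole ((525.341552734375, -136.12095642089844), 15.873330116271973) 166.5
scene hole ((452.09478759765625, -340.98126220703125), 8.840448379516602) 36.0
top [[np.int32(125), np.int32(172), np.int32(148), np.int32(124), np.int32(9233)], [np.int32(214), np.int32(204), np.int32(30), np.int32(29), np.int32(351)], [np.int32(273), np.int32(212), np.int32(17), np.int32(14), np.int32(154)], 
[... 802 characters left out ...]
nt32(15), np.int32(95)], [np.int32(337), np.int32(25), np.int32(73), np.int32(42), np.int32(856)], [np.int32(210), np.int32(32), np.int32(12), np.int32(25), np.int32(108)], [np.int32(153), np.int32(44), np.int32(30), np.int32(24), np.int32(173)], [np.int32(335), np.int32(101), np.int32(117), np.int32(89), np.int32(4932)], [np.int32(312), np.int32(123), np.int32(24), np.int32(18), np.int32(135)], [np.int32(256), np.int32(176), np.int32(109), np.int32(92), np.int32(4386)], [np.int32(371), np.int32(197), np.int32(15), np.int32(22), np.int32(184)], [np.int32(345), np.int32(227), np.int32(25), np.int32(20), np.int32(202)], [np.int32(155), np.int32(260), np.int32(18), np.int32(22), np.int32(191)]]
```

Request:
jog_arm:
  commands:
    - {"dx":0.0015,"dy":0,"dz":0,"wx":0,"wy":0,"wz":0}
    - {"dx":0.0015,"dy":0,"dz":0,"wx":0,"wy":0,"wz":0}
    - {"dx":0.0015,"dy":0,"dz":0,"wx":0,"wy":0,"wz":0}
    - {"dx":0.0015,"dy":0,"dz":0,"wx":0,"wy":0,"wz":0}
    - {"dx":0.0015,"dy":0,"dz":0,"wx":0,"wy":0,"wz":0}
    - {"dx":0.0015,"dy":0,"dz":0,"wx":0,"wy":0,"wz":0}

```text
clock: 15.15
tcp_pos: [0.5065, 0.0659, 0.1022]
tool_rot: [[0.097, -0.995, 0.0], [-0.995, -0.097, 0.001], [-0.001, -0.0, -1.0]]
force: [-1.3, 5.3, 5.8]
opening: 0.155
finger_force: 29.9
```

```bash
python3 lk.py; python3 - <<'E'
from h import *
np.set_printoptions(precision=4,suppress=True)
im=env.read_camera('scene'); cv2.imwrite('pics/sceneA.png',im); n='scene'
H,S,V=cv2.split(cv2.cvtColor(im,cv2.COLOR_BGR2HSV))
wood=((H>10)&(H<28)&(S>50)&(S<170)&(V>140)).astype(np.uint8); wood[:,:240]=0
cs,hi=cv2.findContours(wood,cv2.RETR_CCOMP,cv2.CHAIN_APPROX_NONE)
for k,h in zip(cs,hi[0]):
    if h[3]>=0 and cv2.contourArea(k)>60: print('hole',cv2.minEnclosingCircle(np.array([plane(n,p[0],.092)[:2]*1000 for p in k],np.float32)),cv2.boundingRect(k))
    elif cv2.contourArea(k)>500: print('board px',cv2.boxPoints(cv2.minAreaRect(k)).tolist())
# level check: hole centre height by TCP-known position is implied; beaker pixels below hole
E
```

```text
[ 1.684  0.508 -0.054] [-1.3  5.3  5.8] [0.5065 0.0659 0.1022] 1.6680004981125718 0.1546129896893254
board px [[254.9645538330078, 235.47354125976562], [356.5120849609375, 148.06552124023438], [388.28717041015625, 184.98065185546875], [286.7396240234375, 272.388671875]]
hole ((526.52587890625, -137.19390869140625), 15.846693992614746) (277, 234, 18, 14)
```

```bash
python3 -c "
from workcell import env
print(env.job_done())"
```

```text
the job is handed in; nothing more can be done
None
```

I've handed the job in: the key is fully in the lock and turned to its stop, the latch is clear of the board, and the hand is holding the board level with its hole within about 1.5 mm of the beaker's centre by my measurements; no verdict was returned.

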